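# Feel along the rivets of a mudguard stay

### The job

Check the rivets on the bent steel stay held in the vise by feeling along the row: start at the end with the drilled hole and slowly touch all five domed rivet heads lightly with the fingertips, one at a time in order along the bar to the square end, then take the hand away so that the stay is free again. Do not press hard, do not grip or pull up the stay, and leave the loose things around it where they are.

Things in the scene. Friction and masses are not known exactly. Their poses are not given: they have to be found in the camera images.
- vise: grey machine vise, fixed to the bench, 180 x 100 mm base, jaws 62 mm high and 100 mm wide along its own y; its screw and cross handle reach 138 mm from the origin along its own -x, 54 mm high. Origin at the centre of its underside, on the bench; z up. It may stand at any yaw
- stay (a joint): the stay: dark steel flat bar 28 mm wide, 4 mm thick, about 265 mm long, level above the jaws, upper face 82 mm above the bench; runs along the vise's y, bends towards its -x near the drilled end. Held in rubber liners: the whole bar gives straight down when pressed, 1 mm per 1.5 N anywhere, and springs back. Value in m: 0 at rest, positive pressed down (stop at 14 mm), negative pulled up
- hole (a point): centre of the drilled hole (13 mm wide, seen as a dark round spot) at the rounded end of the stay, on its upper face; row starts at this end. In the vise's frame at x -66, y -121, z 82 mm
- rivet1: first rivet head counted from the drilled end: a bright domed steel head, 24 mm across and 4 mm high, a shallow cap, fixed on the stay's upper face. Origin at the centre of its flat underside, z up, so the crown is 4 mm above the origin (86 mm above the bench at rest). In the vise's frame at x -48, y -100 mm; heads are about 54 mm apart
- rivet2: second rivet head counted from the drilled end: a bright domed steel head, 24 mm across and 4 mm high, a shallow cap, fixed on the stay's upper face. Origin at the centre of its flat underside, z up, so the crown is 4 mm above the origin (86 mm above the bench at rest). In the vise's frame at x -12, y -58 mm; heads are about 54 mm apart
- rivet3: third rivet head counted from the drilled end: a bright domed steel head, 24 mm across and 4 mm high, a shallow cap, fixed on the stay's upper face. Origin at the centre of its flat underside, z up, so the crown is 4 mm above the origin (86 mm above the bench at rest). In the vise's frame at x 0, y -4 mm; heads are about 54 mm apart
- rivet4: fourth rivet head counted from the drilled end: a bright domed steel head, 24 mm across and 4 mm high, a shallow cap, fixed on the stay's upper face. Origin at the centre of its flat underside, z up, so the crown is 4 mm above the origin (86 mm above the bench at rest). In the vise's frame at x 0, y 50 mm; heads are about 54 mm apart
- rivet5: fifth and last rivet head counted from the drilled end: a bright domed steel head, 24 mm across and 4 mm high, a shallow cap, fixed on the stay's upper face. Origin at the centre of its flat underside, z up, so the crown is 4 mm above the origin (86 mm above the bench at rest). In the vise's frame at x 0, y 104 mm; heads are about 54 mm apart
- socket: loose steel socket standing beside the vise, 26 mm across, 38 mm high; origin at the centre of its underside. Bystander
- bolt: loose bolt standing on its head beside the vise, 22 mm across, 43 mm high; origin at the centre of its underside. Bystander
- glue: loose small white bottle beside the vise, 36 mm across, 85 mm high; origin at the centre of its underside. Bystander
- hammer: loose hammer lying on the left of the bench; origin under its middle. Bystander
- screwdriver: loose screwdriver lying on the right of the bench; origin under its middle. Bystander
- can: loose aluminium can standing at the back left, 66 mm across, 170 mm high; origin at the centre of its underside. Bystander
- disc: loose red-brown grinding disc lying on the right, 115 mm across, 6 mm thick, with a hole; origin at the centre of its underside. Bystander
- wrench: loose steel wrench lying on the right of the bench; origin under its middle. Bystander

How it is judged:
By the outcome, as a careful person would: the job done as asked, in the order asked, and still so for the second after the job is handed in, with the robot touching nothing.
It also fails if it takes over 43 s, if anything falls off the work surface, if the arm or the gripper's body presses on something with over 40 N, if the wrist force passes 120 N, or if a joint passes its speed limit or range.

### The arm

A 6-joint arm with a two-finger parallel gripper is mounted at the origin on the work surface. World frame = base frame: x ahead of the robot, y to its left, z up, the work surface at z = 0. Lengths are in mm, angles in degrees, forces in N, time in s.
With the tool pointing down it reaches from about 350 to 850 mm from the base axis. Payload 8.1 kg.
Tool frame: the origin (TCP) lies at the centre of the arm's flange, where the gripper is bolted on; the fingertips stand 173 mm ahead of it and the grasp point (between the pads) lies 155 mm ahead of it; z points along the fingers, y is the line along which they close (so a half turn about z gives the same grasp; the last joint's range is limited). The gripper opens to 85 mm and grips with 20 to 120 N. Pads are 22 mm wide; open, the fingers measure 114 mm over their backs; the gripper's body (76 mm by 85 mm) begins 54 mm behind the grasp point. The pads swing forward as they close: fully open they stand 13 mm farther back than shut.
Start: joints at [62.2, 7.471, 85.268, -0, 87.261, -4.893], TCP at [233.521, 552.698, 404.692] pointing down, gripper open.
Joint ranges: [-169.43, 169.43], [-51.17, 129.36], [1.28, 143.12], [-76.62, 256.62], [0, 156.53], [-152.29, 152.29]. Speed limits (degrees/s): [136.94, 136.94, 159.86, 180, 180, 180].

### API

Orientations are given as [roll, pitch, yaw] about the fixed x, y, z axes, in that order (R = Rz(yaw) Ry(pitch) Rx(roll)).
In Python, from bench import * gives the robot as it stands.
- The arm moves only by the shell command python3 -m jog 'ROWS' [FORCE]. ROWS is text: rows parted by semicolons, each of 7 numbers parted by spaces: the shift along the tool's x, y, z scaled (see below), then the turn, a rotation vector about the tool's x, y, z scaled (see below), then the closure, from -1 (fully open) to 1 (shut). In form: tx ty tz wx wy wz hand; .... A call has 1 to 5 rows; each row shifts and turns the commanded pose from where the row before left it, along the tool's axes as they then stand; what a row does not reach is not made up. The controller multiplies each number of a shift by 0.1 m and each number of a turn by 60 degrees. A row lasts 1/8 s, in which the tool goes at most 62.5 mm and 10.7 degrees, less where a joint would pass 70% of its speed; a pose out of reach is approached as far as the arm can. A call with a number of a shift or a turn outside -1 to 1 is refused whole. A call with a gripper value outside its range is refused whole. The fingers move at their own pace and stop on an object; FORCE is the grip in N (left out, the last holds). Time passes only in rows, so rows that do not move let the fingers close. It gives the time, the measured TCP pose, the force, the opening and the grip force at its end, in the units of the state.
- sense(): the state, without advancing time (a new reading comes with each control period).
- snapshot(name): name is "scene" or "top" or "wrist"; returns a dict with "img" (420x560x3 uint8, red, green, blue), "fx", "fy", "cx", "cy" (pixels), "dist" ([k1, k2, p1, p2, k3] as OpenCV has them; the pictures are not rectified), "extrinsics" (4x4, takes a point from camera to world coordinates). Camera axes: x right, y down, z forward; pixel columns grow to the right and rows downward; lengths in mm; the calibration is good to about 2 mm. A picture is of the moment at which its call begins. There is no depth.
- hand_in(): hands the job in; it is judged then, once.
The state is a dict: "time": time; "joint_pos": joint angles; "qd": joint speeds; "joint_efforts": joint torques, N m; "tool_pos": TCP position; "tcp_rot": TCP orientation; "ft_force": force on the tool from outside, world axes, zero at the start; "wrist_torque": the same for the moment, N m; "finger_gap": finger opening in mm; "grip_force": force on a finger pad.
Only numpy, scipy, OpenCV 4.12 (cv2) and the standard library are available. Lean on these libraries where they do the work, as an engineer would, in place of code of your own. Each camera call takes 0.05 s, during which the arm holds its last target. There are 200 camera calls.

## Working session

There is one attempt and no reset: what is moved stays moved. The work goes in short steps, Python scripts to look and compute and a shell command to move; the robot and the scene stay as the last step left them, time stands still between calls to the robot, and variables do not carry over. Pictures are saved under pics/ and viewed, at most 10 in all, crops included, and the job is handed in when it is done.

```bash
mkdir -p pics; ls; python3 - <<'E'
from bench import *
import cv2,numpy as np
s=sense();print({k:np.round(v,2) for k,v in s.items()})
for n in("top","scene"):
    d=snapshot(n);cv2.imwrite(f"pics/{n}0.png",d["img"][:,:,::-1]);print(n,d["fx"],d["cx"],d["cy"],d["dist"],np.round(d["extrinsics"],3).tolist())
E
```

```text
pics
{'time': np.float64(0.0), 'joint_pos': array([62.2 ,  7.51, 85.33, -0.  , 87.26, -4.89]), 'qd': array([ 0.01, -0.14, -0.11,  0.12,  0.05, -0.06]), 'joint_efforts': array([-0.000e+00, -5.694e+01, -5.006e+01, -0.000e+00,  1.000e-02,
        0.000e+00]), 'tool_pos': array([233.42, 552.48, 403.65]), 'tcp_rot': array([-1.7990e+02, -1.0000e-02,  1.5709e+02]), 'ft_force': array([-0.87,  0.48,  0.64]), 'wrist_torque': array([0.04, 0.  , 0.  ]), 'grip_force': np.float64(0.0), 'finger_gap': np.float64(85.61)}
top 386.1006240624484 278.7764752846544 213.50061511218715 [-0.06571728  0.          0.          0.          0.        ] [[0.003, -0.992, 0.123, 438.495], [-1.0, -0.002, 0.007, 2.843], [-0.007, -0.123, -0.992, 1047.873], [0.0, 0.0, 0.0, 1.0]]
scene 528.4413304154897 281.8627644392804 215.99299443186604 [-0.14918119  0.          0.          0.          0.        ] [[-0.102, 0.613, -0.784, 1577.539], [0.995, 0.065, -0.078, 103.209], [0.003, -0.787, -0.616, 886.532], [0.0, 0.0, 0.0, 1.0]]
```

View pics/top0.png

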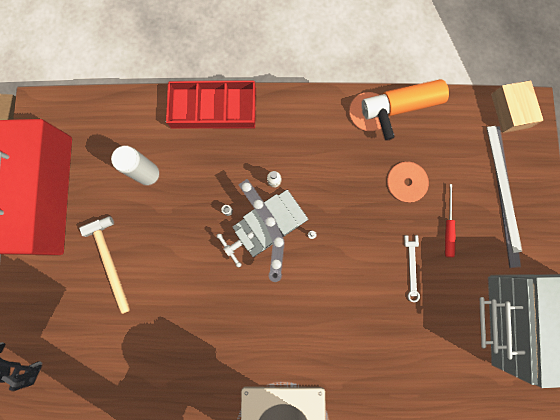

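View pics/scene0.png

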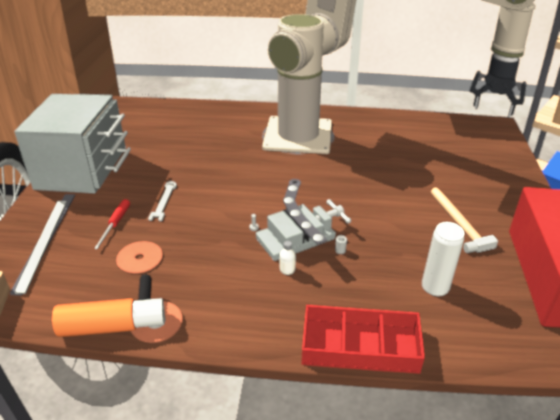

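The top view shows the stay with its hole near (275,276) and rivets near (276,265), (278,242), (270,222), (258,204) and (247,187). Next I'll refine these with a model fit.

```bash
cat > h.py <<'E'
import numpy as np,cv2
P=np.array([[-66,-121,82],[-48,-100,85],[-12,-58,85],[0,-4,85],[0,50,85],[0,104,85.]])
def proj(d,W):
    E=np.linalg.inv(np.array(d["extrinsics"]));K=np.array([[d["fx"],0,d["cx"]],[0,d["fy"],d["cy"]],[0,0,1.]])
    return cv2.projectPoints(np.float64(W),cv2.Rodrigues(E[:3,:3])[0],E[:3,3],K,np.array(d["dist"]))[0][:,0]
def world(p,Q=P):
    c,s=np.cos(p[2]),np.sin(p[2]);return Q@np.array([[c,s,0],[-s,c,0],[0,0,1]])+[p[0],p[1],0]
E
python3 - <<'E'
from bench import *
from h import *
from scipy.optimize import least_squares
d=snapshot("top");s=snapshot("scene")
uv=np.array([[275,276],[276,265],[278,242],[270,222],[258,204],[247,187.]])
g=cv2.cvtColor(d["img"],cv2.COLOR_RGB2GRAY).astype(float)
def fit(uv,p0):return least_squares(lambda p:(proj(d,world(p))-uv).ravel(),p0)
r=min((fit(uv,[430,0,a]) for a in np.arange(0,6.3,1)),key=lambda r:r.cost)
for i in range(1): print(r.x,np.degrees(r.x[2]),r.fun.reshape(-1,2).round(1).tolist())
print(proj(d,world(r.x)).round(1).tolist(),proj(s,world(r.x)).round(1).tolist())
a=cv2.resize(d["img"][160:295,205:325],None,fx=4,fy=4,interpolation=cv2.INTER_CUBIC)
b=cv2.resize(s["img"][165:285,240:360],None,fx=4,fy=4,interpolation=cv2.INTER_CUBIC)
for im,dd,o in((a,d,(205,160)),(b,s,(240,165))):
    for q in proj(dd,world(r.x)): cv2.drawMarker(im,tuple(int(v) for v in ((q-o+.5)*4)),(255,0,0),0,8,1)
a=cv2.copyMakeBorder(a,0,600-a.shape[0],0,0,0)[:540];b=cv2.copyMakeBorder(b,0,540-b.shape[0],0,0,0)
cv2.imwrite("pics/c1.png",cv2.resize(np.hstack([a,b]),(800,450))[:,:,::-1]) if 0 else (cv2.imwrite("pics/ca.png",a[:,:,::-1]),cv2.imwrite("pics/cb.png",b[:,:,::-1]))
E
```

```text
[539.75681749  33.33184171   5.31167452] 304.3365323287228 [[-0.3, -0.2], [-0.1, -0.3], [0.4, 0.4], [0.3, -0.1], [0.3, 0.3], [-0.5, -0.1]]
[[274.7, 275.8], [275.9, 264.7], [278.4, 242.4], [270.3, 221.9], [258.3, 204.3], [246.5, 186.9]] [[294.3, 181.9], [292.3, 186.7], [288.1, 198.7], [294.4, 211.4], [305.5, 223.3], [317.1, 236.0]]
```

View pics/ca.png

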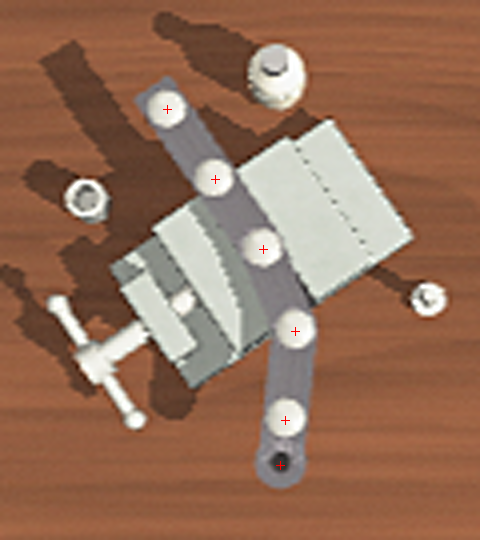

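View pics/cb.png

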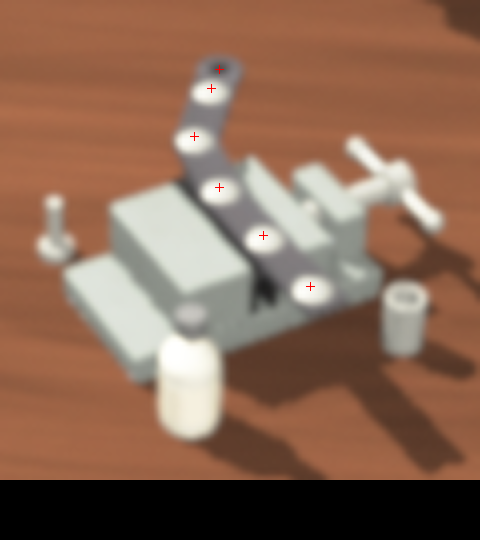

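The fit puts the vise at about (540, 33) with yaw 304.3°, and the points it predicts land on all five rivet heads in both views. Now I'll work out the moves, using shut fingers and constant yaw.

```bash
cat > go.py <<'E'
import sys
from bench import *
from h import *
from scipy.spatial.transform import Rotation as R
W=world([539.76,33.33,5.31167])
s=sense();Rt=R.from_euler('xyz',s["tcp_rot"],degrees=True)
print(np.round(s["time"],2),np.round(s["tool_pos"],1),np.round(s["tcp_rot"],2),np.round(s["ft_force"],2),s["finger_gap"])
i=int(sys.argv[1]);z=float(sys.argv[2])
print("tool shift /100mm:",np.round(Rt.inv().apply(np.r_[W[i,:2],z+173]-s["tool_pos"])/100,3))
E
python3 go.py 1 126; python3 -c "
from h import *
W=world([539.76,33.33,5.31167]);print(W.round(1))
a=np.radians(157.09);x=np.array([np.cos(a),np.sin(a)]);y=np.array([np.sin(a),-np.cos(a)])
print([np.round([d@x/100,d@y/100],3).tolist() for d in np.diff(W[:,:2],axis=0)])"
```

```text
0.2 [233.4 552.6 404. ] [-1.7993e+02 -1.0000e-02  1.5709e+02] [-0.43 -0.1   0.25] 85.19054967260635
tool shift /100mm: [-3.898 -4.171  1.055]
[[402.6  19.6  82. ]
 [430.1  16.6  85. ]
 [485.1  10.5  85. ]
 [536.5  31.1  85. ]
 [581.   61.5  85. ]
 [625.6  92.   85. ]]
[[-0.265, 0.079], [-0.53, 0.158], [-0.393, 0.389], [-0.292, 0.454], [-0.292, 0.454]]
```

```bash
python3 -m jog '-0.35 -0.375 0 0 0 0 1;-0.35 -0.375 0 0 0 0 1;-0.35 -0.375 0 0 0 0 1;-0.35 -0.375 0 0 0 0 1;-0.35 -0.375 0 0 0 0 1' >/dev/null; python3 -m jog '-0.35 -0.375 0 0 0 0 1;-0.35 -0.375 0 0 0 0 1;-0.35 -0.375 0 0 0 0 1;-0.35 -0.375 0.1 0 0 0 1;-0.35 -0.375 0.2 0 0 0 1'; python3 -m jog '-0.3 -0.35 0.2 0 0 0 1; -0.1 -0.1 0.2 0 0 0 1;0 0 0.2 0 0 0 1; 0 0 0 0 0 0 1'; python3 go.py 1 96
```

```text
time: 1.45
tool_pos: [410.5, 69.4, 375.4]
tcp_rot: [179.9, 0.1, 157.1]
ft_force: [1.1, 0.8, 0.3]
finger_gap: -0.2
grip_force: 0.0
time: 1.95
tool_pos: [428.5, 13.8, 313.0]
tcp_rot: [-179.9, -0.2, 157.1]
ft_force: [-0.5, 0.3, -1.0]
finger_gap: -0.1
grip_force: 0.0
1.95 [428.5  13.8 313. ] [-179.93   -0.21  157.05] [-0.54  0.28 -0.97] -0.07022504865043575
tool shift /100mm: [-0.006  0.032  0.44 ]
```

```bash
python3 -m jog '0 0.03 0.15 0 0 0 1;0 0 0.15 0 0 0 1;0 0 0.07 0 0 0 1;0 0 0.04 0 0 0 1;0 0 0 0 0 0 1'>/dev/null; python3 go.py 1 86; python3 - <<'E'
from bench import *
from h import *
im=[cv2.resize(snapshot("scene")["img"][140:260,240:370],None,fx=3,fy=3,interpolation=cv2.INTER_CUBIC),cv2.resize(snapshot("wrist")["img"],(390,360))]
cv2.imwrite("pics/n1.png",np.hstack(im)[:,:,::-1])
E
```

```text
2.58 [430.4  16.8 273.6] [-1.7999e+02 -2.0000e-02  1.5710e+02] [ 0.41 -0.03  0.68] 0.027325709228535437
tool shift /100mm: [ 0.002 -0.004  0.146]
```

View pics/n1.png

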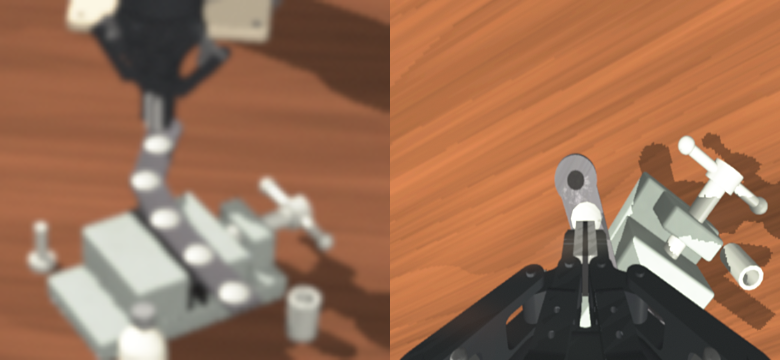

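The picture shows the shut fingertips directly above rivet 1 (left panel, about (155,140)), with the hole end free ahead of them. I'll lower slowly.

```bash
python3 -m jog '0 0 0.05 0 0 0 1;0 0 0.03 0 0 0 1;0 0 0.02 0 0 0 1;0 0 0.01 0 0 0 1;0 0 0 0 0 0 1'; for i in 1; do python3 -m jog '0 0 0.01 0 0 0 1;0 0 0.01 0 0 0 1;0 0 0.01 0 0 0 1;0 0 0 0 0 0 1'; done; python3 go.py 1 86
```

```text
time: 3.3
tool_pos: [430.4, 16.8, 262.6]
tcp_rot: [-180.0, -0.0, 157.1]
ft_force: [-0.4, -0.8, 0.0]
finger_gap: 0.2
grip_force: 0.0
time: 3.8
tool_pos: [430.4, 16.8, 259.6]
tcp_rot: [-180.0, -0.0, 157.1]
ft_force: [-1.1, -0.2, -1.1]
finger_gap: 0.3
grip_force: 0.0
3.8 [430.4  16.8 259.6] [-1.8000e+02 -1.0000e-02  1.5709e+02] [-1.07 -0.19 -1.11] 0.25565724136798806
tool shift /100mm: [ 0.002 -0.003  0.006]
```

```bash
python3 -m jog '0 0 0.01 0 0 0 1;0 0 0 0 0 0 1'; python3 go.py 1 86;  python3 - <<'E'
from bench import *
import numpy as np
print(np.mean([(snapshot("top"),sense()["ft_force"])[1] for _ in range(6)],axis=0))
E
```

```text
time: 4.05
tool_pos: [430.5, 16.8, 258.7]
tcp_rot: [180.0, 0.0, 157.1]
ft_force: [-0.9, 0.1, 0.5]
finger_gap: 0.0
grip_force: 0.4
4.05 [430.5  16.8 258.7] [1.8000e+02 1.0000e-02 1.5709e+02] [-0.89  0.13  0.46] 0.0196891649430611
tool shift /100mm: [ 0.003 -0.004 -0.003]
[0.17248188 0.01866169 0.62524361]
```

Contact is just starting at z = 258.7. I'll press 1.5 mm further.

```bash
python3 -m jog '0 0 0.01 0 0 0 1;0 0 0.005 0 0 0 1;0 0 0 0 0 0 1;0 0 0 0 0 0 1'; python3 - <<'E'
from bench import *
import numpy as np
print(np.mean([(snapshot("top"),sense()["ft_force"])[1] for _ in range(8)],axis=0),sense()["tool_pos"],sense()["time"])
E
```

```text
time: 4.85
tool_pos: [430.5, 16.8, 257.3]
tcp_rot: [180.0, 0.0, 157.1]
ft_force: [-0.7, 0.9, 3.0]
finger_gap: 0.1
grip_force: 1.4
[-0.6730549  -0.12531179  3.01392077] [430.47824911  16.78516418 257.23058472] 5.25
```

Rivet 1 is touched at 3 N. Next I'll lift 12 mm, move over rivet 2 and do the same.

```bash
python3 -m jog '0 0 -0.03 0 0 0 1;0 0 -0.09 0 0 0 1;-0.17 0.05 0 0 0 0 1;-0.18 0.055 0 0 0 0 1;-0.18 0.053 0 0 0 0 1' >/dev/null; python3 -m jog '0 0 0 0 0 0 1;0 0 0.04 0 0 0 1;0 0 0.03 0 0 0 1;0 0 0.01 0 0 0 1;0 0 0.01 0 0 0 1'; python3 go.py 2 86
```

```text
time: 6.5
tool_pos: [485.2, 10.7, 260.1]
tcp_rot: [-180.0, -0.0, 157.1]
ft_force: [0.3, 0.4, -0.6]
finger_gap: -0.2
grip_force: 0.0
6.5 [485.2  10.7 260.1] [-180.    -0.   157.1] [ 0.33  0.37 -0.57] -0.22675420948172165
tool shift /100mm: [ 0.    -0.003  0.011]
```

```bash
python3 -m jog '0 0 0.01 0 0 0 1;0 0 0.01 0 0 0 1;0 0 0.01 0 0 0 1;0 0 0 0 0 0 1;0 0 0 0 0 0 1'; python3 go.py 2 86; python3 - <<'E'
from bench import *
import numpy as np
print(np.mean([(snapshot("top"),sense()["ft_force"])[1] for _ in range(8)],axis=0),sense()["tool_pos"],sense()["time"])
E
```

```text
time: 7.12
tool_pos: [485.5, 10.7, 257.3]
tcp_rot: [180.0, 0.0, 157.1]
ft_force: [-0.8, 1.0, 2.6]
finger_gap: 0.0
grip_force: 1.4
7.12 [485.5  10.7 257.3] [1.800e+02 1.000e-02 1.571e+02] [-0.75  1.03  2.61] 0.0203088680785778
tool shift /100mm: [ 0.003 -0.003 -0.017]
[-0.9226893   0.66251734  2.72262114] [485.45505521  10.72475128 257.2411801 ] 7.525
```

Rivet 2 is touched at 2.7 N. Rivet 3 is next.

```bash
python3 -m jog '0 0 -0.03 0 0 0 1;0 0 -0.09 0 0 0 1;-0.13 0.13 0 0 0 0 1;-0.13 0.13 0 0 0 0 1;-0.13 0.126 0 0 0 0 1' >/dev/null; python3 -m jog '0 0 0 0 0 0 1;0 0 0.04 0 0 0 1;0 0 0.03 0 0 0 1;0 0 0.01 0 0 0 1;0 0 0.01 0 0 0 1'; python3 go.py 3 86
```

```text
time: 8.78
tool_pos: [536.2, 31.0, 260.2]
tcp_rot: [-180.0, -0.0, 157.1]
ft_force: [-0.9, 0.3, 0.2]
finger_gap: -0.3
grip_force: 0.0
8.78 [536.2  31.  260.2] [-180.     -0.    157.08] [-0.93  0.25  0.25] -0.2765411420051223
tool shift /100mm: [-0.002  0.002  0.012]
```

```bash
python3 -m jog '0 0 0.01 0 0 0 1;0 0 0.01 0 0 0 1;0 0 0.01 0 0 0 1;0 0 0 0 0 0 1;0 0 0 0 0 0 1'; python3 go.py 3 86; python3 - <<'E'
from bench import *
import numpy as np
print(np.mean([(snapshot("top"),sense()["ft_force"])[1] for _ in range(8)],axis=0),sense()["tool_pos"],sense()["time"])
E
```

```text
time: 9.4
tool_pos: [536.4, 31.1, 257.4]
tcp_rot: [-180.0, 0.0, 157.1]
ft_force: [-1.1, -0.5, 2.4]
finger_gap: 0.2
grip_force: 1.4
9.4 [536.4  31.1 257.4] [-1.800e+02  1.000e-02  1.571e+02] [-1.14 -0.54  2.43] 0.16406729001391632
tool shift /100mm: [-0.     0.    -0.016]
[-1.10198696 -0.47560562  2.82765269] [536.41008241  31.05982246 257.2566799 ] 9.8
```

Rivet 3 is touched at 2.8 N. Rivet 4 is next.

```bash
python3 -m jog '0 0 -0.03 0 0 0 1;0 0 -0.09 0 0 0 1;-0.1 0.15 0 0 0 0 1;-0.1 0.15 0 0 0 0 1;-0.092 0.154 0 0 0 0 1' >/dev/null; python3 -m jog '0 0 0 0 0 0 1;0 0 0.04 0 0 0 1;0 0 0.03 0 0 0 1;0 0 0.01 0 0 0 1;0 0 0.01 0 0 0 1'; python3 go.py 4 86
```

```text
time: 11.05
tool_pos: [580.8, 61.4, 260.1]
tcp_rot: [-180.0, -0.0, 157.1]
ft_force: [-0.2, -0.0, 0.1]
finger_gap: 0.1
grip_force: 0.0
11.05 [580.8  61.4 260.1] [-180.     -0.    157.08] [-0.16 -0.04  0.08] 0.05925241097299267
tool shift /100mm: [-0.002  0.003  0.011]
```

```bash
python3 -m jog '0 0 0.01 0 0 0 1;0 0 0.01 0 0 0 1;0 0 0.01 0 0 0 1;0 0 0 0 0 0 1;0 0 0 0 0 0 1'; python3 go.py 4 86; python3 - <<'E'
from bench import *
import numpy as np
print(np.mean([(snapshot("top"),sense()["ft_force"])[1] for _ in range(8)],axis=0),sense()["tool_pos"],sense()["time"])
E
```

```text
time: 11.68
tool_pos: [581.0, 61.5, 257.4]
tcp_rot: [-180.0, 0.0, 157.1]
ft_force: [-1.2, -0.4, 2.3]
finger_gap: -0.2
grip_force: 1.4
11.68 [581.   61.5 257.4] [-1.800e+02  1.000e-02  1.571e+02] [-1.21 -0.43  2.28] -0.22866943030825734
tool shift /100mm: [-0.     0.    -0.016]
[-1.27075328 -0.66179582  2.59087358] [580.98670069  61.52455824 257.24386457] 12.075
```

Rivet 4 is touched at 2.6 N. Rivet 5 is last.

```bash
python3 -m jog '0 0 -0.03 0 0 0 1;0 0 -0.09 0 0 0 1;-0.1 0.15 0 0 0 0 1;-0.1 0.15 0 0 0 0 1;-0.092 0.154 0 0 0 0 1' >/dev/null; python3 -m jog '0 0 0 0 0 0 1;0 0 0.04 0 0 0 1;0 0 0.03 0 0 0 1;0 0 0.01 0 0 0 1;0 0 0.01 0 0 0 1'; python3 go.py 5 86
```

```text
time: 13.32
tool_pos: [625.4, 91.8, 260.1]
tcp_rot: [-180.0, -0.0, 157.1]
ft_force: [0.4, -0.6, -0.3]
finger_gap: -0.1
grip_force: 0.0
13.32 [625.4  91.8 260.1] [-179.99   -0.    157.08] [ 0.41 -0.65 -0.32] -0.12484922419720644
tool shift /100mm: [-0.002  0.003  0.011]
```

```bash
python3 -m jog '0 0 0.01 0 0 0 1;0 0 0.01 0 0 0 1;0 0 0.01 0 0 0 1;0 0 0 0 0 0 1;0 0 0 0 0 0 1'; python3 go.py 5 86; python3 - <<'E'
from bench import *
from h import *
print(np.mean([(snapshot("top"),sense()["ft_force"])[1] for _ in range(8)],axis=0),sense()["tool_pos"],sense()["time"])
cv2.imwrite("pics/n5.png",cv2.resize(snapshot("scene")["img"][140:290,240:370],None,fx=3,fy=3,interpolation=cv2.INTER_CUBIC)[:,:,::-1])
E
```

```text
time: 13.95
tool_pos: [625.6, 92.0, 257.4]
tcp_rot: [180.0, 0.0, 157.1]
ft_force: [-1.2, -0.8, 2.3]
finger_gap: -0.2
grip_force: 1.4
13.95 [625.6  92.  257.4] [1.8000e+02 1.0000e-02 1.5709e+02] [-1.19 -0.77  2.31] -0.15382823624549197
tool shift /100mm: [-0.     0.    -0.016]
[-1.06924726 -0.60600828  2.68205011] [625.56054323  91.98233687 257.2622378 ] 14.35
```

View pics/n5.png

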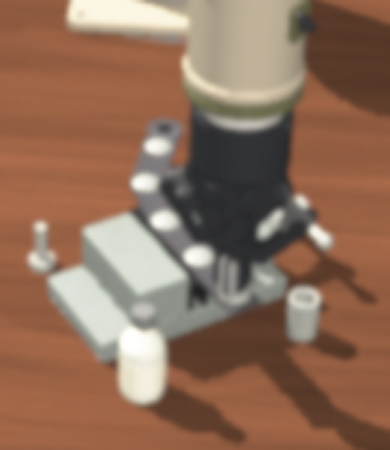

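The shut fingertips rest on rivet 5 (about (235,295)) at 2.7 N, and the socket, bolt and glue haven't moved. I'll lift away slowly.

```bash
python3 -m jog '0 0 -0.03 0 0 0 1;0 0 -0.1 0 0 0 1;0 0 -0.3 0 0 0 1;0 0 -0.4 0 0 0 1;0 0 -0.4 0 0 0 1' >/dev/null; python3 -m jog '0 0 -0.2 0 0 0 1;0.2 0 0 0 0 0 1;0.2 0 0 0 0 0 1;0 0 0 0 0 0 1;0 0 0 0 0 0 1'; python3 -m jog '0 0 0 0 0 0 1;0 0 0 0 0 0 1'>/dev/null; python3 - <<'E'
from bench import *
print(sense()["ft_force"],sense()["qd"],hand_in())
E
```

```text
time: 15.65
tool_pos: [588.9, 107.4, 399.9]
tcp_rot: [-180.0, -0.0, 157.1]
ft_force: [-0.3, -0.1, 0.7]
finger_gap: -0.2
grip_force: 0.0
the job is handed in; nothing more can be done
[ 0.05771171  0.55426256 -0.46730607] [ 0.08512413 -0.16583317  0.04844975  0.03631655  0.0402345   0.08576297] None
```

All five rivet heads were touched in order from the drilled end at about 3 N each. The hand then lifted clear, leaving the stay free, and the job was handed in at about 16 s.

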